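Snap the lamp cartridge into its spring clips

TASK

Pick up the longer of the two lamp cartridges by its grey grip and press it, upright, down between the two spring clips of the lamp bay, spreading them with the cartridge alone (keep the gripper off the bay), until both clips have snapped shut over its ends. The lamp is fragile: feel your way down and never load it in the bay harder than about 20 N. Leave it lying fully home, let go, and leave the other things on the bench where they are.

Things in the scene. Friction and masses are not known exactly. Their poses are not given: they have to be found in the camera images.
- cartridge: The longer lamp cartridge, lying on its flat underside: white body 30 mm wide, 32 high, a ribbed grey grip block on top, steel ends 20 wide, 130 long overall along its x; y across. Both ends alike (may be turned end for end). End faces upright from 14 to 32 above the underside, below that chamfered, drawn in 5 at the underside. Origin: centre of the underside. 0.1 to 0.2 kg.
- grip (a point): Middle of the longer cartridge's grey grip block, 54 mm above its underside. The block is 44 long (x), 16 wide (y, grip it across this) and reaches from 32 to 66 above the underside.
- short_cartridge: A cartridge of the same make but only 96 mm long: too short for this bay, leave it. Origin: centre of the underside.
- bay: Lamp bay, fixed to the bench: white housing 240 x 120 mm, 20 high; four 10 mm studs rise to 64 at x = +-45, y = +-46. It carries an aluminium carriage with a steel spring clip at each end and a sprung seat between. Origin: centre of the housing's underside; x runs from clip_b to clip_a, z up. The cartridge belongs along this x, centred in x and y, underside down.
- seat_low (a point): Fixed point of the bay 40 mm above its origin: centre of the rubber seat's top if the carriage were lowest. The carriage with seat and clips is clamped 0 to 24 mm higher than that; how much is not measured, so it must be felt. The seat gives 2 mm at about 3 N per mm, then is hard.
- lips_low (a point): Midpoint between the two clips' rolled lips (4 mm radius, 24 wide), 76.5 mm above the bay's origin, if the carriage were lowest (really 0 to 24 mm higher). Lips are 123 apart in the clear; flared lead-ins reach 16 higher, 140 wide. Lips snap over the ends' top edges when the underside is 0 to 3 mm above the seat.
- clip_a (a joint): Outward lean of the spring clip at the bay's +x end, rad: 0 shut, 0.05 to 0.10 while a cartridge's end face spreads it, back to nearly 0 once snapped (also 0 before it is touched). Hinged 47 mm below the lip, sprung shut. Spreading both clips takes about 10 to 16 N of downward push in all; it drops at the snap, then rises against the seat.
- clip_b (a joint): The same for the clip at the bay's -x end.
- mouse: Dark computer mouse, 98 x 58 x 33 mm, origin under its centre. Leave it.
- beaker: Clear open beaker, 72 mm across, 85 high, origin under its centre. Leave it.
- wash_bottle: White bottle, 60 mm across, 150 high, origin under its centre. Leave it.

How it is judged:
By the outcome, as a careful person would: the job done as asked, in the order asked, and still so for the second after the job is handed in, with the robot touching nothing.
It also fails if it takes over 54 s, if anything falls off the work surface, if the arm or the gripper's body presses on something with over 40 N, if the wrist force passes 120 N, or if a joint passes its speed limit or range.

ROBOT

A 6-joint arm with a two-finger parallel gripper is mounted at the origin on the work surface. World frame = base frame: x ahead of the robot, y to its left, z up, the work surface at z = 0. Lengths are in m, angles in rad, forces in N, time in s.
With the tool pointing down it reaches from about 0.3 to 0.775 m from the base axis. Payload 14.6 kg.
Tool frame: the origin (TCP) lies between the finger pads; the fingertips stand 19 mm ahead of it and the grasp point (between the pads) is the TCP; z points along the fingers, y is the direction in which the jaws open and shut (so a half turn about z gives the same grasp; the last joint's range is limited). The gripper opens to 94 mm and grips with 3 to 60 N. Pads are 16 mm wide; open, the fingers measure 119 mm over their backs; the gripper's body (75 mm by 177 mm) begins 78 mm behind the grasp point.
Start: joints at [1.269, 0.3, 1.521, -0, 1.321, -0.067], TCP at [0.128, 0.535, 0.224] pointing down, gripper open.
Joint ranges: [-3.03, 3.03], [-0.79, 2.21], [0.23, 2.52], [-1.04, 4.18], [0, 3.07], [-2.55, 2.55]. Speed limits (rad/s): [2.22, 2.22, 2.57, 3.14, 3.14, 3.14].

INTERFACE

Orientations are given as [roll, pitch, yaw] about the fixed x, y, z axes, in that order (R = Rz(yaw) Ry(pitch) Rx(roll)).
In Python, from station import telemetry, vision, ctrl gives the robot as it stands. The module is installed in compiled form; this text tells all that it offers.
- The arm moves only by the shell command python3 -m creep 'ROWS' [FORCE]. ROWS is JSON, a list of rows, each a list of 3 entries, a list of its own where there are three numbers: the shift along the tool's x, y, z in units of 50 mm (1.0 is 50 mm), then the turn about the tool's z in units of 8 degrees (1.0 is 8 degrees), then the opening, from 0 (shut) to 1 (fully open). In form: [[[tx, ty, tz], twist, gripper], ...]. A call has 1 to 12 rows; each row is the pose to reach, as a shift and turn from the pose commanded when the call began, along the tool's axes at that moment; what a row does not reach only later rows make up. A row lasts 1/10 s, in which the tool goes at most 50 mm and 8.59 degrees, less where a joint would pass 70% of its speed; a pose out of reach is approached as far as the arm can. A call with a gripper value outside its range is refused whole. The fingers move at their own pace and stop on an object; FORCE is the grip in N (left out, the last holds). Time passes only in rows, so rows that repeat a pose let the fingers close. It gives the time, the measured TCP pose, the force and the opening at its end, in the units of the state.
- telemetry.get_obs(): the state, without advancing time (a new reading comes with each control period).
- vision.camera(name): name is "scene" or "top" or "wrist"; returns a dict with "img" (480x640x3 uint8, red, green, blue), "depth" (480x640 float32, m along the optical axis (not along the pixel's ray), 0 where there is no reading), "vertical_fov" (degrees; the focal length in pixels is half the picture's height over the tangent of half this angle, whatever the lens; pixels are square), "cx", "cy" (the principal point, pixels), "extrinsics" (4x4, takes a point from camera to world coordinates); the wrist camera has in their place "hand_eye" (4x4, takes a point from camera to tool coordinates, whose origin is the TCP and whose axes are the flange's). Camera axes: x right, y down, z forward; pixel columns grow to the right and rows downward; lengths in m; the calibration is good to about 2 mm. A picture is of the moment at which its call begins: read the wrist's pose just before it.
- ctrl.hand_in(): hands the job in, once; it reports no verdict.
The state is a dict: "time_s": time; "qpos": joint angles; "joint_vel": joint speeds; "tau": joint torques, N m; "ee_pos": TCP position; "eef_rot": TCP orientation; "force": force on the tool from outside, world axes, zero at the start; "moment": the same for the moment, N m; "grip_width": finger opening in m.
Only numpy, scipy, OpenCV 4.12 (cv2) and the standard library are available. Lean on these libraries where they do the work, as an engineer would, in place of code of your own. Each camera call takes 0.05 s, during which the arm holds its last target.

## Working session

There is one attempt and no reset: what is moved stays moved. The work goes in short steps, Python scripts to look and compute and a shell command to move; the robot and the scene stay as the last step left them, time stands still between calls to the robot, and variables do not carry over. Pictures are saved under pics/ and viewed, and the job is handed in when it is done.

```bash
mkdir -p pics; cat > h.py <<'E'
import numpy as np, cv2
from station import telemetry, vision, ctrl
from scipy.spatial.transform import Rotation as R
def obs(): return telemetry.get_obs()
def toolT(o):
    T=np.eye(4);T[:3,:3]=R.from_euler('xyz',o['eef_rot']).as_matrix();T[:3,3]=o['ee_pos'];return T
def shot(name,fn):
    o=obs();c=vision.camera(name)
    c['T']=toolT(o)@np.array(c['hand_eye']) if name=='wrist' else np.array(c['extrinsics'])
    c['f']=240/np.tan(np.radians(c['vertical_fov'])/2)
    cv2.imwrite(f'pics/{fn}.png',c['img'][:,:,::-1])
    np.savez(f'pics/{fn}.npz',img=c['img'],depth=c['depth'],T=c['T'],f=c['f'],cx=c['cx'],cy=c['cy'])
    return c
def load(fn): return dict(np.load(f'pics/{fn}.npz'))
def ray(c,u,v):
    d=np.array([(u-c['cx'])/c['f'],(v-c['cy'])/c['f'],1.]);return c['T'][:3,3],c['T'][:3,:3]@d
def onz(c,u,v,z):
    o,d=ray(c,u,v);return o+d*(z-o[2])/d[2]
def dpt(c,u,v):
    o,d=ray(c,u,v);return o+d*c['depth'][int(v),int(u)]
def cloud(c):
    v,u=np.mgrid[0:480,0:640];d=c['depth'].astype(float)
    P=np.stack([(u-c['cx'])/c['f']*d,(v-c['cy'])/c['f']*d,d],-1)
    return P@c['T'][:3,:3].T+c['T'][:3,3]
def proj(c,p):
    q=c['T'][:3,:3].T@(np.array(p)-c['T'][:3,3]);return q[0]/q[2]*c['f']+c['cx'],q[1]/q[2]*c['f']+c['cy']
E
python3 - <<'E'
from h import *
print(obs())
for n in ['scene','top','wrist']:
    c=shot(n,n+'0'); print(n,c['f'],c['cx'],c['cy'],np.round(c['T'],3).tolist())
E
```

```text
{'time_s': 0.0, 'qpos': array([ 1.26938998e+00,  3.00469943e-01,  1.52159020e+00, -7.46344739e-06,
        1.32069787e+00, -6.66341800e-02]), 'joint_vel': array([-4.82691835e-04, -9.54707333e-04,  7.24563038e-04,  1.51389545e-03,
        3.52089468e-05, -3.21100118e-04]), 'tau': array([ 7.55366855e-04, -5.31810880e+01, -3.52726257e+01,  7.07967393e-02,
        2.44877703e-02, -1.04334961e-04]), 'ee_pos': array([0.12789196, 0.53467263, 0.2238831 ]), 'eef_rot': array([-3.14042940e+00, -7.03820176e-05,  2.90682230e+00]), 'force': array([-1.06937674,  0.08129988,  0.25819564]), 'moment': array([-0.0040245 , -0.01160807, -0.00503072]), 'grip_width': 0.09422579634944767}
scene 498.0083093668375 316.9650936826053 238.9147491478641 [[0.61, 0.673, -0.418, 0.893], [0.792, -0.512, 0.332, -0.321], [0.01, -0.533, -0.846, 0.916], [0.0, 0.0, 0.0, 1.0]]
top 473.3655927760225 315.3470946084348 241.70561794761136 [[-0.012, -0.995, 0.094, 0.407], [-1.0, 0.01, -0.017, 0.037], [0.016, -0.094, -0.995, 1.007], [0.0, 0.0, 0.0, 1.0]]
wrist 395.1982359790459 321.9753377658382 241.9394127188393 [[0.232, 0.937, 0.259, 0.053], [0.973, -0.224, -0.063, 0.554], [-0.001, 0.267, -0.964, 0.383], [0.0, 0.0, 0.0, 1.0]]
```

View pics/scene0.png

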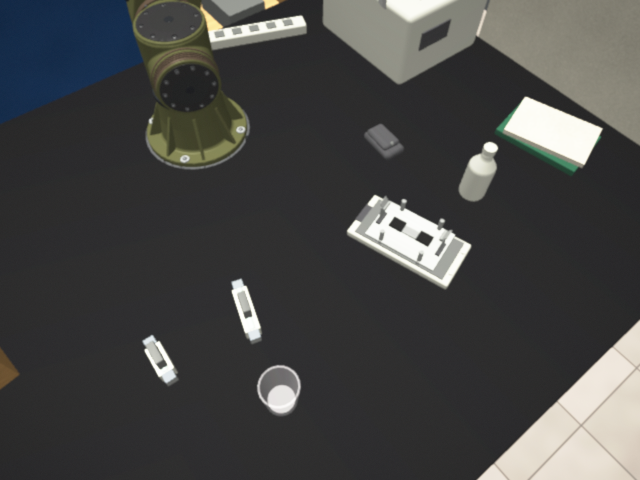

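View pics/top0.png

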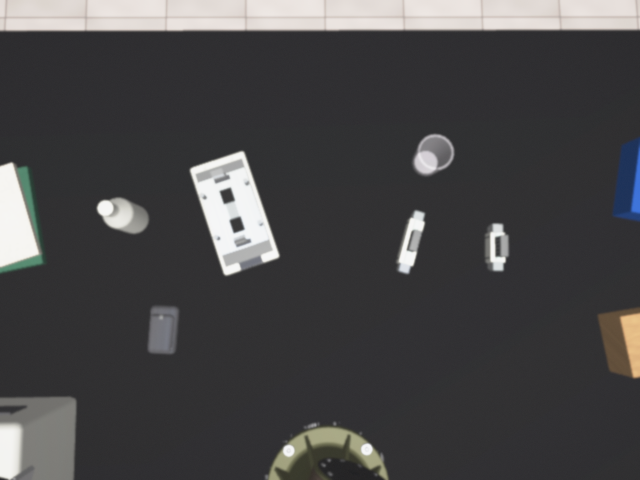

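View pics/wrist0.png

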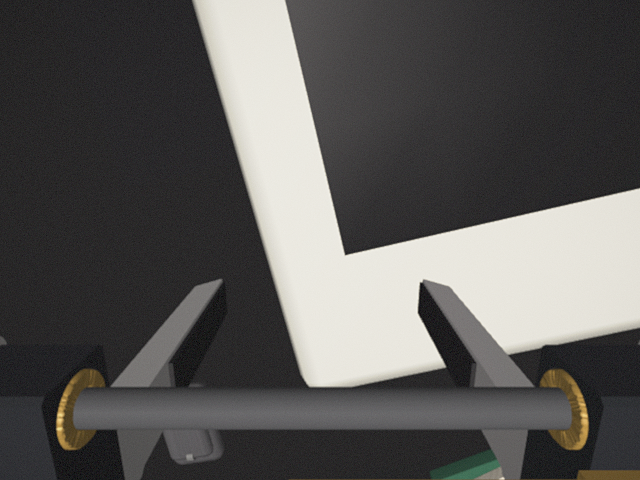

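The scene and top views agree. The long cartridge is at top (411,242) and scene (246,311). The short one is at top (497,247). The bay is at top (235,213) and scene (409,240), the mouse at top (163,330), the bottle at (122,215) and the beaker at (430,155). The wrist camera looks down on a grey box below the gripper. Next I'll take coarse positions and depths.

```bash
python3 - <<'E'
from h import *
t=load('top0');s=load('scene0');w=load('wrist0')
for nm,c,pts in [('top',t,[(411,242),(419,216),(404,268),(415,238),(497,247),(235,213),(200,205),(107,208),(163,330),(425,163),(50,405),(218,178),(242,240)]),('scene',s,[(246,311),(409,240),(400,65),(390,200),(440,238)]),('wrist',w,[(300,300),(450,150),(100,100)])]:
    for p in pts: print(nm,p,np.round(dpt(c,*p),3))
# expected: TCP pos of the grip
h=cv2.cvtColor(t['img'],cv2.COLOR_RGB2HSV)
m=((t['img'].min(2)>110)).astype(np.uint8)
n,l,st,ce=cv2.connectedComponentsWithStats(m)
for i in range(1,n):
    if st[i,4]>150:
        ys,xs=np.where(l==i); r=cv2.minAreaRect(np.c_[xs,ys].astype(np.float32)); print(st[i],r)
E
python3 - <<'E'
import cv2
a=cv2.imread('pics/top0.png')
b=cv2.resize(a[140:285,180:285],None,fx=5,fy=5,interpolation=cv2.INTER_CUBIC)[:600]
cv2.imwrite('pics/bayzoom.png',b)
a=cv2.imread('pics/scene0.png')
b=cv2.resize(a[190:290,340:475],None,fx=5,fy=5,interpolation=cv2.INTER_CUBIC)[:600]
cv2.imwrite('pics/bayzoom2.png',b)
E
```

```text
top (411, 242) [ 0.493 -0.17   0.067]
top (419, 216) [ 0.55  -0.196  0.034]
top (404, 268) [ 0.442 -0.162  0.033]
top (415, 238) [ 0.501 -0.178  0.068]
top (497, 247) [ 0.483 -0.351  0.048]
top (235, 213) [0.559 0.185 0.042]
top (200, 205) [ 0.584  0.267 -0.   ]
top (107, 208) [0.553 0.4   0.153]
top (163, 330) [0.322 0.331 0.032]
top (425, 163) [ 0.649 -0.199  0.086]
top (50, 405) [0.19  0.525 0.082]
top (218, 178) [0.63  0.218 0.054]
top (242, 240) [0.497 0.163 0.097]
scene (246, 311) [ 0.517 -0.187  0.061]
scene (409, 240) [0.576 0.178 0.032]
scene (400, 65) [0.181 0.51  0.065]
scene (390, 200) [0.46  0.234 0.002]
scene (440, 238) [0.628 0.203 0.08 ]
wrist (300, 300) [0.129 0.524 0.198]
wrist (450, 150) [0.073 0.608 0.203]
wrist (100, 100) [-0.023  0.362 -0.002]
[    0     0   640    31 19595] ((319.5, 15.0), (30.0, 639.0), 90.0)
[ 414  134   40   41 1051] ((433.5, 154.0), (40.0, 39.0), 90.0)
[ 190  151   90  125 6432] ((234.04998779296875, 212.64999389648438), (114.47444152832031, 59.134586334228516), 71.56504821777344)
[   0  162   41  106 2883] ((20.0, 214.5), (105.0, 40.0), 90.0)
[  97  198   51   35 1271] ((121.40000915527344, 214.70001220703125), (52.32398986816406, 31.304948806762695), 26.56505012512207)
[397 210  28  64 964] ((410.8133544921875, 241.45022583007812), (17.134565353393555, 63.964752197265625), 14.931418418884277)
[487 223  22  48 717] ((497.5, 246.5), (21.0, 47.0), 0.0)
[150 309  25  42 694] ((160.4615478515625, 329.1922912597656), (20.592193603515625, 42.55720138549805), 11.309932708740234)
[621 314  19  63 798] ((629.9999389648438, 344.9999694824219), (61.99999237060547, 17.999996185302734), 90.0)
[   0  399   75   81 4808] ((37.0, 439.0), (80.0, 74.0), 90.0)
[ 269  428  118   52 1753] ((327.275390625, 453.24285888671875), (50.59968566894531, 117.02276611328125), 89.46949768066406)
```

View pics/bayzoom2.png

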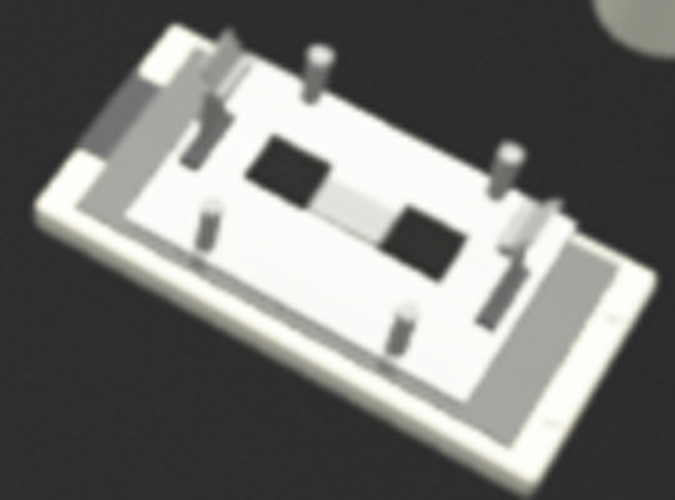

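View pics/bayzoom.png

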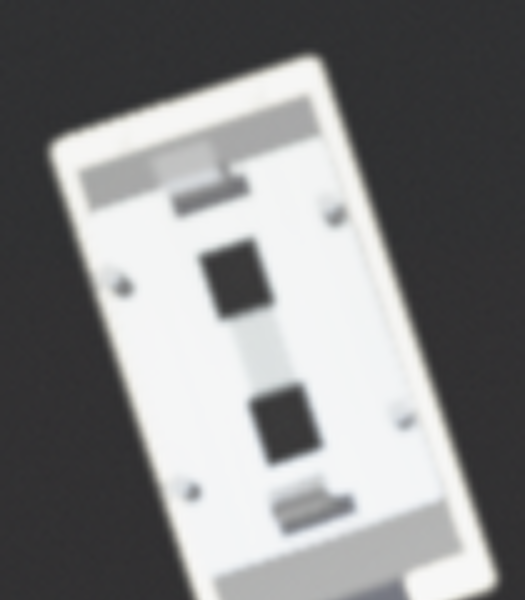

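```bash
cat >> h.py <<'E'
def go(xyz,yaw=None):
    """units for a move from the present pose"""
    o=obs();T=toolT(o);d=T[:3,:3].T@(np.array(xyz)-o['ee_pos'])/0.05
    tw=None
    if yaw is not None:
        dy=(o['eef_rot'][2]-yaw+np.pi/2)%np.pi-np.pi/2   # + twist lowers yaw
        tw=np.degrees(dy)/8
    print('units',np.round(d,3),'twist',tw)
E
python3 - <<'E'
from h import *
go([0.128,0.535,0.32]); go([0.47,-0.17,0.27],np.radians(-17.5)); print(obs()['qpos'])
E
```

```text
units [-0.     0.004 -1.919] twist None
units [ -9.933 -12.117  -0.91 ] twist 0.5060144616058811
[ 1.26938516e+00  3.00336806e-01  1.52141235e+00 -7.43399646e-06
  1.32067264e+00 -6.66296728e-02]
```

```bash
python3 -m creep '[[[0,0,-1],0,1],[[0,0,-1.6],0,1],[[-0.6,-0.7,-1.6],0,1],[[-1.2,-1.5,-1.6],0,1],[[-1.8,-2.2,-1.6],0,1],[[-2.4,-2.9,-1.6],0,1],[[-3,-3.6,-1.6],0,1],[[-3.6,-4.3,-1.6],0,1],[[-4.2,-5,-1.6],0,1],[[-4.8,-5.7,-1.6],0,1],[[-5.4,-6.5,-1.6],0,1],[[-5.4,-6.5,-1.6],0,1]]'
python3 - <<'E'
from h import *
go([0.47,-0.17,0.27],np.radians(-17.5)); print(obs())
E
```

```text
time_s: 1.35
ee_pos: [0.3166, 0.1516, 0.3044]
eef_rot: [-3.141, 0.001, 2.899]
force: [-0.3, 0.1, 0.2]
grip_width: 0.094
units [-4.523 -5.505  0.695] twist 0.44915166405123685
{'time_s': 1.35, 'qpos': array([ 3.42588573e-01, -2.21729889e-01,  1.87796879e+00, -8.09838345e-04,
        1.48519165e+00, -9.85419192e-01]), 'joint_vel': array([ 0.14586207,  0.01387757, -0.01139179,  0.02052809, -0.00088502,
        0.14248278]), 'tau': array([ -4.95984212, -24.07568872, -36.53769493,  -0.26008942,
         0.12138147,  -2.19333932]), 'ee_pos': array([0.31661377, 0.1515635 , 0.30444018]), 'eef_rot': array([-3.14100966e+00,  5.80901037e-04,  2.89887344e+00]), 'force': array([-0.26166295,  0.14415373,  0.22180656]), 'moment': array([-0.02377974,  0.03165274, -0.06659845]), 'grip_width': 0.09395188279886457}
```

```bash
python3 -m creep '[[[-0.5,-0.6,0],0,1],[[-1,-1.2,0],0,1],[[-1.5,-1.8,0],0,1],[[-2,-2.4,0.1],0,1],[[-2.5,-3,0.2],0,1],[[-3,-3.6,0.3],0,1],[[-3.5,-4.2,0.4],0,1],[[-4,-4.9,0.6],0.2,1],[[-4.5,-5.5,0.7],0.4,1],[[-4.5,-5.5,0.7],0.4,1],[[-4.5,-5.5,0.7],0.4,1],[[-4.5,-5.5,0.7],0.4,1]]'
python3 - <<'E'
from h import *
o=obs();print(o['joint_vel'],o['ee_pos']);shot('wrist','w1')
E
```

```text
time_s: 2.55
ee_pos: [0.4698, -0.1627, 0.2697]
eef_rot: [3.141, 0.0, 2.852]
force: [-0.1, -0.2, -0.4]
grip_width: 0.094
[ 0.00447295 -0.01465614  0.00191908 -0.00095673  0.00044346 -0.00358208] [ 0.46976428 -0.16266833  0.26966929]
```

View pics/w1.png

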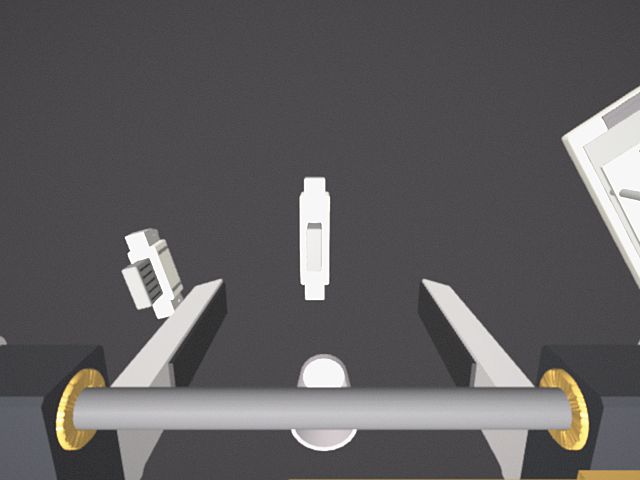

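The wrist view shows the long cartridge upright at (314,240), rows 178 to 299, with the grip block at about (314,248). The short cartridge is at (152,272), the beaker at (323,400) and the bay at the right edge. Now I'll measure the cartridge from the masks and depth, and check by triangulating against the top view.

```bash
cat > cart.py <<'E'
from h import *
import sys
fn,box=sys.argv[1],[int(a) for a in sys.argv[2:6]]
c=load(fn);P=cloud(c)
u0,v0,u1,v1=box
S=P[v0:v1,u0:u1].reshape(-1,3)
g=S[(S[:,2]>.055)&(S[:,2]<.08)]; b=S[(S[:,2]>.024)&(S[:,2]<.04)]
for n,q in(('grip',g),('body',b)):
    r=cv2.minAreaRect((q[:,:2]*1000).astype(np.float32));print(n,len(q),'z',np.round(np.median(q[:,2]),4),r)
E
python3 cart.py w1 280 160 350 310
python3 - <<'E'
from h import *
w=load('w1');t=load('top0');s=load('scene0')
def rect(c,b):
    u0,v0,u1,v1=b;m=np.zeros((480,640),np.uint8);m[v0:v1,u0:u1]=c['img'][v0:v1,u0:u1].min(2)>110
    cs,_=cv2.findContours(m,cv2.RETR_EXTERNAL,cv2.CHAIN_APPROX_NONE);k=max(cs,key=cv2.contourArea);return cv2.minAreaRect(k)
rw=rect(w,(280,160,350,310));rt=rect(t,(390,205,430,280));rs=rect(s,(225,275,270,345))
print(rw,rt,rs)
def ends(r):
    B=cv2.boxPoints(r);l=[np.linalg.norm(B[i]-B[(i+1)%4]) for i in range(4)];i=int(np.argmin(l[:2]))
    return (B[i]+B[(i+1)%4])/2,(B[(i+2)%4]+B[(i+3)%4])/2
def tri(a,b,pa,pb):
    o1,d1=ray(a,*pa);o2,d2=ray(b,*pb);A=np.c_[d1,-d2];x=np.linalg.lstsq(A,o2-o1,rcond=None)[0]
    p,q=o1+d1*x[0],o2+d2*x[1];return np.round((p+q)/2,4),round(float(np.linalg.norm(p-q)),4)
for nm,c,r in(('w',w,rw),('t',t,rt),('s',s,rs)):
    e=ends(r);p=[onz(c,*x,.032) for x in e];d=p[0]-p[1];print(nm,np.round(p,4).tolist(),'c',np.round((p[0]+p[1])/2,4),'yaw',np.degrees(np.arctan2(d[1],d[0])),np.linalg.norm(d))
# triangulate ends wrist/top, choose nearest pairings
for x in ends(rw):
    for y in ends(rt)+ends(rs)[:0]: print('tri w-t',tri(w,t,x,y))
E
```

```text
grip 767 z 0.0648 ((497.2460021972656, -178.71205139160156), (15.670309066772461, 44.0708122253418), 73.34138488769531)
body 2350 z 0.0312 ((497.5851135253906, -178.69180297851562), (30.077011108398438, 130.30776977539062), 73.34529113769531)
((314.0, 238.0), (122.0, 30.0), 90.0) ((410.8133544921875, 241.45022583007812), (17.134565353393555, 63.964752197265625), 14.931418418884277) ((245.55001831054688, 309.6499938964844), (62.929317474365234, 17.076295852661133), 71.56504821777344)
w [[0.4341, -0.1591, 0.032], [0.56, -0.1973, 0.032]] c [ 0.4971 -0.1782  0.032 ] yaw 163.1206355211463 0.13150053789056831
t [[0.5621, -0.197, 0.032], [0.4335, -0.1587, 0.032]] c [ 0.4978 -0.1779  0.032 ] yaw -16.593220905104907 0.134169629251296
s [[0.4353, -0.1621, 0.032], [0.563, -0.2002, 0.032]] c [ 0.4992 -0.1812  0.032 ] yaw 163.39564306816155 0.1333363307866526
tri w-t (array([ 0.4505, -0.124 ,  0.4018]), 0.1096)
tri w-t (array([ 0.4338, -0.159 ,  0.0316]), 0.0007)
tri w-t (array([ 0.5632, -0.1986,  0.0245]), 0.0005)
tri w-t (array([ 0.4292, -0.1259,  0.3331]), 0.0549)
```

Triangulation puts the cartridge ends at z ≈ 0.03, and the depth agrees. That gives centre (0.4973, -0.1787) and yaw 163.3°. Next I'll look at the bay from above with the hand still empty.

```bash
python3 - <<'E'
from h import *
go([0.52,0.175,0.32])
E
```

```text
units [ 0.961  6.759 -1.003] twist None
```

```bash
python3 -m creep '[[[0.1,0.7,-0.1],0,1],[[0.2,1.4,-0.3],0,1],[[0.3,2.1,-0.4],0,1],[[0.4,2.8,-0.5],0,1],[[0.5,3.5,-0.6],0,1],[[0.6,4.2,-0.7],0,1],[[0.7,4.9,-0.8],0,1],[[0.8,5.7,-0.9],0,1],[[0.9,6.4,-1],0,1],[[1,6.8,-1],0,1],[[1,6.8,-1],0,1],[[1,6.8,-1],0,1]]'
python3 - <<'E'
from h import *
o=obs();print(o['joint_vel'],o['ee_pos']);shot('wrist','w2')
E
```

```text
time_s: 3.8
ee_pos: [0.5187, 0.1767, 0.3197]
eef_rot: [3.142, 0.0, 2.853]
force: [0.2, -1.1, 0.1]
grip_width: 0.0941
[-0.02894592 -0.00467208  0.0059995  -0.00079262 -0.0030273  -0.00353052] [0.51872614 0.17672569 0.31971686]
```

View pics/w2.png

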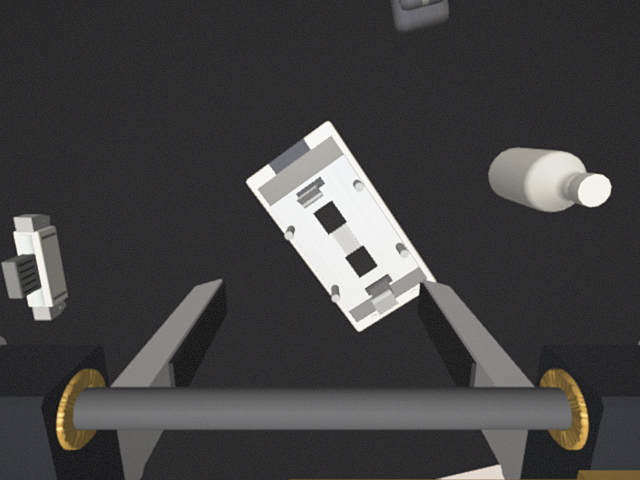

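The bay is fully visible: housing corners at about (248,182), (328,122), (435,283) and (359,331), clips at (311,192) and (381,293), seat at (345,239). The bottle is at (550,180). Next I'll measure the layers.

```bash
python3 - <<'E'
from h import *
w=load('w2');P=cloud(w)
v,u=np.mgrid[0:480,0:640]
reg=(u>235)&(u<440)&(v>110)&(v<340)&~((u>415)&(v>275))
print(np.histogram(P[reg][:,2],bins=np.arange(-.005,.14,.004)))
# housing by colour contour
m=(reg&(w['img'].min(2)>80)).astype(np.uint8)
m=cv2.morphologyEx(m,cv2.MORPH_CLOSE,np.ones((15,15)))
cs,_=cv2.findContours(m,cv2.RETR_EXTERNAL,cv2.CHAIN_APPROX_NONE);k=max(cs,key=cv2.contourArea)
h=np.array([onz(w,*p[0],.02)[:2] for p in k])*1000
print('housing',cv2.minAreaRect(h.astype(np.float32)))
S=P[reg];q=S[(S[:,2]>.012)&(S[:,2]<.027)];print('hous depth',cv2.minAreaRect((q[:,:2]*1000).astype(np.float32)),np.median(q[:,2]))
hi=(reg&(P[:,:,2]>.055)).astype(np.uint8)
n,l,st,ce=cv2.connectedComponentsWithStats(hi)
for i in range(1,n):
    if st[i,4]>6:
        q=P[l==i];print(st[i],np.round(ce[i]),'z',q[:,2].max().round(4),np.median(q[:,2]).round(4),'xy',np.round(np.median(q[:,:2],0),4),np.round(q.min(0),3),np.round(q.max(0),3))
for p in [(345,239),(341,234),(350,246),(320,230),(330,190)]: print(p,np.round(dpt(w,*p),4))
E
python3 - <<'E'
import cv2
a=cv2.imread('pics/w2.png')
cv2.imwrite('pics/w2z.png',cv2.resize(a[140:330,245:440],None,fx=3.1,fy=3.1,interpolation=cv2.INTER_CUBIC))
E
```

```text
(array([13038, 13266,     1,     0,   296,  4396,  1727,     3,   941,
        7916,   573,   469,  1137,    63,    69,    64,   169,   123,
           3,     2,     8,    68,   280,   151,   175,    54,     0,
           0,     0,     0,     0,     0,     0,     0,     0,     0]), array([-0.005, -0.001,  0.003,  0.007,  0.011,  0.015,  0.019,  0.023,
        0.027,  0.031,  0.035,  0.039,  0.043,  0.047,  0.051,  0.055,
        0.059,  0.063,  0.067,  0.071,  0.075,  0.079,  0.083,  0.087,
        0.091,  0.095,  0.099,  0.103,  0.107,  0.111,  0.115,  0.119,
        0.123,  0.127,  0.131,  0.135,  0.139]))
housing ((564.2608642578125, 191.24209594726562), (238.5364532470703, 121.6929702758789), 18.538301467895508)
hous depth ((564.5153198242188, 191.8243865966797), (239.24957275390625, 120.0863037109375), 18.556259155273438) 0.018122439625711417
[354 181  10  10  75] [358. 186.] z 0.0647 0.0627 xy [0.507  0.2212] [0.503 0.217 0.056] [0.512 0.226 0.065]
[295 184  28  24 326] [309. 196.] z 0.4791 0.0869 xy [0.4994 0.1708] [0.444 0.157 0.056] [0.509 0.2   0.479]
[284 229  10  11  75] [288. 234.] z 0.0645 0.063 xy [0.5358 0.1345] [0.532 0.129 0.055] [0.541 0.139 0.064]
[399 247  10  11  78] [403. 252.] z 0.0645 0.0625 xy [0.5916 0.2496] [0.588 0.245 0.055] [0.598 0.255 0.065]
[370 285  28  30 472] [383. 300.] z 0.4791 0.086 xy [0.6301 0.214 ] [0.444 0.2   0.055] [0.64  0.227 0.479]
[331 291   9  11  74] [335. 296.] z 0.0646 0.0624 xy [0.6208 0.1631] [0.617 0.158 0.055] [0.626 0.168 0.065]
(345, 239) [0.5657 0.1918 0.0381]
(341, 234) [0.5584 0.189  0.039 ]
(350, 246) [0.5751 0.1951 0.0393]
(320, 230) [0.5486 0.1667 0.0321]
(330, 190) [0.5072 0.1909 0.032 ]
```

View pics/w2z.png

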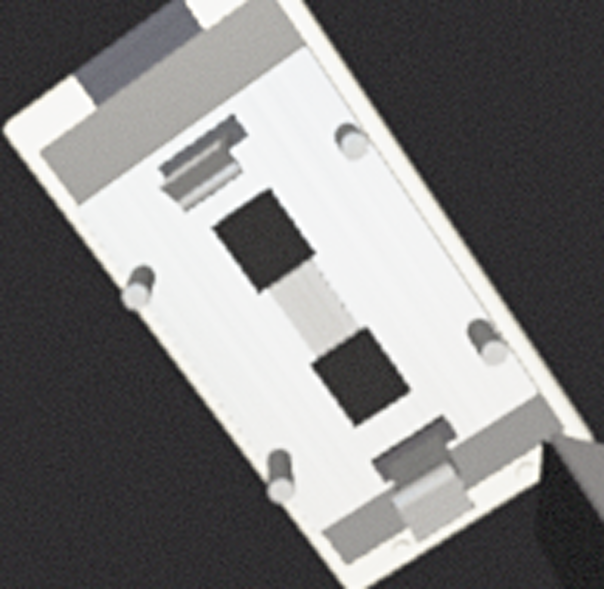

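Bay, with studs, housing contour and depth agreeing: centre (0.564, 0.1918), yaw 18.55°. The depth puts the seat near 0.039 to 0.040, which I'll confirm by feel. Now back to the cartridge.

```bash
python3 - <<'E'
from h import *
w=load('w2');P=cloud(w)
yaw=np.radians(18.55);c0=np.array([.564,.1918])
R2=np.array([[np.cos(yaw),np.sin(yaw)],[-np.sin(yaw),np.cos(yaw)]])
L=(P[...,:2]-c0)@R2.T
m=(abs(L[...,0])<.11)&(abs(L[...,1])<.055)&(P[...,2]<.15)
for s in(1,-1):
    k=m&(s*L[...,0]>.05)&(abs(L[...,1])<.02)&(P[...,2]>.05)
    q=np.c_[L[k],P[...,2][k]];print(s,len(q),q.min(0).round(4),q.max(0).round(4),'top',np.percentile(q[:,2],98), 'xmid-lip', (s*q[:,0]).min())
    t=q[q[:,2]>.08]
    for z in np.arange(.068,.1,.003):
        z_=q[(q[:,2]>=z)&(q[:,2]<z+.003)]
        if len(z_): print(' z',round(z,3),len(z_),'x',z_[:,0].min().round(4),z_[:,0].max().round(4),'ymid',((z_[:,1].min()+z_[:,1].max())/2).round(4))
k=m&(P[...,2]>.036)&(P[...,2]<.046)&(abs(L[...,0])<.04)
q=L[k];print('seat',q.min(0),q.max(0),np.median(P[k][:,2]))
go([.4973,-.1787,.13],np.radians(163.34))
E
```

```text
1 508 [ 0.0617 -0.0124  0.0502] [0.0771 0.0119 0.0968] top 0.09554217344481276 xmid-lip 0.0616815138559938
 z 0.068 1 x 0.0704 0.0704 ymid 0.0113
 z 0.071 1 x 0.0701 0.0701 ymid 0.0119
 z 0.074 1 x 0.0715 0.0715 ymid 0.0118
 z 0.077 7 x 0.0627 0.0681 ymid 0.0026
 z 0.08 49 x 0.0617 0.0721 ymid -0.0003
 z 0.083 131 x 0.0622 0.0704 ymid -0.0001
 z 0.086 55 x 0.0678 0.0719 ymid -0.0
 z 0.089 80 x 0.0691 0.0746 ymid -0.0004
 z 0.092 71 x 0.0717 0.0771 ymid 0.0
 z 0.095 25 x 0.0737 0.0767 ymid 0.0002
-1 327 [-0.0748 -0.012   0.0503] [-0.0605  0.012   0.0966] top 0.09578175566785448 xmid-lip 0.060539332823526616
 z 0.068 2 x -0.0705 -0.0695 ymid 0.011
 z 0.071 1 x -0.0704 -0.0704 ymid 0.0113
 z 0.077 3 x -0.0694 -0.0622 ymid 0.0119
 z 0.08 16 x -0.0703 -0.0605 ymid 0.0016
 z 0.083 119 x -0.0695 -0.0611 ymid 0.0002
 z 0.086 46 x -0.0695 -0.0633 ymid -0.0005
 z 0.089 46 x -0.0714 -0.0681 ymid -0.0001
 z 0.092 58 x -0.0748 -0.0706 ymid -0.0
 z 0.095 29 x -0.0748 -0.0728 ymid 0.0004
seat [-0.03999006 -0.01323112] [0.03997764 0.01299804] 0.043418812774493665
units [-1.615 -6.924  3.794] twist 0.005519750972457918
```

```bash
python3 -m creep '[[[-0.2,-0.7,0],0,1],[[-0.4,-1.4,0],0,1],[[-0.5,-2.2,0.2],0,1],[[-0.7,-3,0.6],0,1],[[-0.9,-3.8,1],0,1],[[-1.1,-4.6,1.5],0,1],[[-1.3,-5.4,2],0,1],[[-1.4,-6.1,2.6],0,1],[[-1.6,-6.7,3.2],0,1],[[-1.615,-6.92,3.7],0,1],[[-1.615,-6.92,3.8],0,1],[[-1.615,-6.92,3.8],0,1]]'
python3 - <<'E'
from h import *
go([.4973,-.1787,.054],np.radians(163.34)); print(obs()['joint_vel'])
shot('wrist','w3')
E
```

```text
time_s: 5.05
ee_pos: [0.4971, -0.1784, 0.1296]
eef_rot: [3.141, -0.001, 2.85]
force: [-0.3, 0.5, 0.8]
grip_width: 0.094
units [-0.007 -0.004  1.512] twist -0.006547323210447888
[ 0.02184047 -0.02739297 -0.02395003  0.00091131  0.01402945  0.00237024]
```

View pics/w3.png

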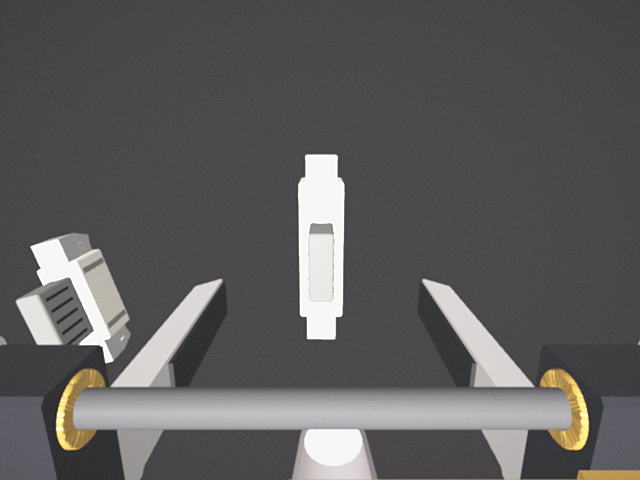

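The cartridge is centred between the fingers at column 321, with the grip block at rows 225 to 300. Descending and gripping.

```bash
python3 -m creep '[[[0,0,0.4],0,1],[[0,0,0.8],0,1],[[0,0,1.2],0,1],[[0,0,1.4],0,1],[[0,0,1.5],0,1],[[0,0,1.5],0,1],[[0,0,1.5],0,0.1],[[0,0,1.5],0,0.1],[[0,0,1.5],0,0.1],[[0,0,1.5],0,0.1],[[0,0,1.5],0,0],[[0,0,1.5],0,0]]' 40
python3 -m creep '[[[0,0,0],0,0],[[0,0,0],0,0]]' 40
python3 - <<'E'
from h import *
go([.4973,-.1787,.054],np.radians(163.34)); print(obs()['joint_vel'])
E
```

```text
time_s: 6.3
ee_pos: [0.4975, -0.1784, 0.0545]
eef_rot: [3.142, 0.0, 2.851]
force: [0.1, -0.9, 0.6]
grip_width: 0.0496
time_s: 6.5
ee_pos: [0.4975, -0.1784, 0.0544]
eef_rot: [3.142, -0.0, 2.851]
force: [0.5, 0.3, 0.2]
grip_width: 0.0336
units [ 0.002 -0.008  0.009] twist 0.0009066249268221111
[ 0.00038469 -0.00036577 -0.0009094  -0.00035652 -0.00177686 -0.00165416]
```

```bash
python3 -m creep '[[[0,0,0],0,0],[[0,0,0],0,0],[[0,0,0],0,0],[[0,0,0],0,0],[[0,0,0],0,0]]' 40
python3 - <<'E'
from h import *
print(obs()['force'],obs()['grip_width'],obs()['qpos'])
E
```

```text
time_s: 7.0
ee_pos: [0.4975, -0.1783, 0.0543]
eef_rot: [3.142, -0.0, 2.851]
force: [0.2, 0.2, -1.8]
grip_width: 0.0158
[ 0.2399738   0.16178399 -1.8153076 ] 0.015825886392701095 [-4.13519802e-01  4.60431600e-01  1.73611624e+00 -1.71271561e-05
  9.45272017e-01 -1.69365062e+00]
```

```bash
python3 -m creep '[[[0,0,-0.1],0,0],[[0,0,-0.3],0,0],[[0,0,-0.7],0,0],[[0,0,-1.2],0,0],[[0,0,-1.8],0,0],[[0,0,-2.4],0,0],[[0,0,-3],0,0],[[0,0,-3.4],0,0],[[0,0,-3.4],0,0],[[0,0,-3.4],0,0]]'
python3 - <<'E'
from h import *
print(obs()['force'],obs()['grip_width'],obs()['moment'])
go([.5646,.192,.20],np.radians(18.55))
shot('wrist','w4')
E
python3 - <<'E'
from h import *
w=load('w4');P=cloud(w);T=toolT(obs());
L=(P-T[:3,3])@T[:3,:3]
m=(abs(L[...,0])<.08)&(abs(L[...,1])<.03)&(L[...,2]>.018)&(L[...,2]<.04)
v,u=np.where(m);print(u.min(),u.max(),v.min(),v.max())
q=L[m];print(q.min(0),q.max(0),np.median(q[:,2]));print(cv2.minAreaRect((q[:,:2]*1000).astype(np.float32)))
a=q[(q[:,0]>.045)&(abs(q[:,1])<.009)];b=q[(q[:,0]<-.045)&(abs(q[:,1])<.009)];print('z ends',np.median(a[:,2]),np.median(b[:,2]),len(a),len(b))
E
```

```text
time_s: 8.0
ee_pos: [0.4973, -0.1783, 0.2242]
eef_rot: [-3.142, 0.0, 2.851]
force: [0.4, -0.2, -3.1]
grip_width: 0.0155
[ 0.36566461 -0.17153995 -3.07047311] 0.015514031049519228 [ 0.03527794 -0.01339466 -0.00518337]
units [0.833 7.48  0.483] twist -4.400432422296478
290 353 161 385
[-0.05282728 -0.01423613  0.01800139] [0.06432186 0.01611087 0.03958991] 0.022382024243340858
((5.751350402832031, 0.8672237396240234), (117.1337890625, 30.34821128845215), 0.12938371300697327)
z ends 0.02251126071670132 0.022414242181446487 1736 287
```

View pics/w4.png

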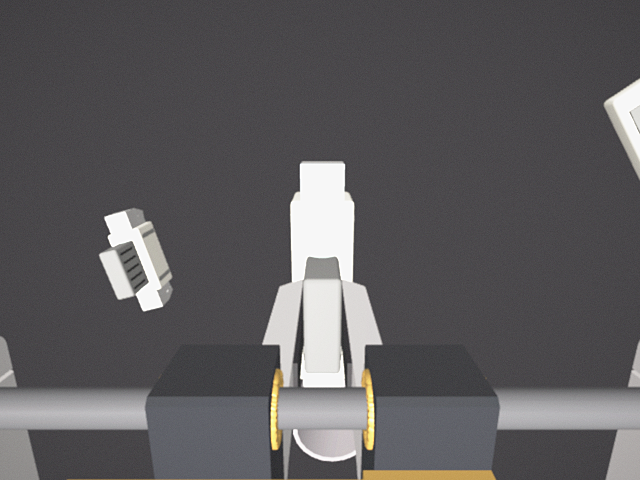

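The cartridge hangs level: both ends are 22.4 mm below the TCP, and it is square to the tool and centred. Carrying it over to the bay at height with a -4.4 twist.

```bash
python3 -m creep '[[[0.08,0.7,0],-0.4,0],[[0.16,1.4,0],-0.8,0],[[0.24,2.2,0],-1.3,0],[[0.33,3,0],-1.8,0],[[0.41,3.8,0],-2.3,0],[[0.5,4.6,0],-2.8,0],[[0.58,5.4,0],-3.3,0],[[0.66,6.1,0],-3.7,0],[[0.75,6.8,0.2],-4.1,0],[[0.82,7.3,0.4],-4.3,0],[[0.835,7.46,0.48],-4.4,0],[[0.835,7.46,0.48],-4.4,0]]'
python3 - <<'E'
from h import *
o=obs();print(o['force'],o['moment'],o['grip_width'],o['joint_vel'])
go([.5642,.1911,.160],np.radians(18.55))
shot('wrist','w5')
E
```

```text
time_s: 9.25
ee_pos: [0.5638, 0.1913, 0.1987]
eef_rot: [3.141, -0.003, -2.817]
force: [-1.0, -0.0, -2.1]
grip_width: 0.016
[-0.95381037 -0.02983116 -2.08665877] [0.05115903 0.08065258 0.0445168 ] 0.015961809857482204 [-0.03704398 -0.03381488  0.00165318 -0.00497421  0.01034098  0.00090269]
units [-0.008 -0.006  0.773] twist 0.007933533637068503
```

View pics/w5.png

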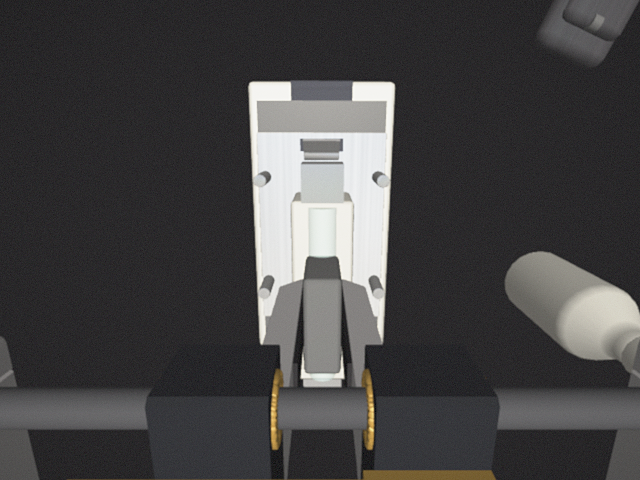

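The held cartridge (columns 301 to 344) lines up with the visible clip at (321,150) and the bay (columns 250 to 394). A quick check of the relative alignment in this same image:

```bash
python3 - <<'E'
from h import *
w=load('w5');P=cloud(w);T=toolT(obs());
L=(P-T[:3,3])@T[:3,:3]; Z=P[...,2]
v,u=np.mgrid[0:480,0:640]
# stud tops
for b in[(248,165,275,190),(370,165,395,190),(255,270,278,298),(366,270,388,298)]:
    m=(u>b[0])&(u<b[2])&(v>b[1])&(v<b[3])&(Z>.060)&(Z<.07);print('stud',np.median(L[m],0).round(4),m.sum())
m=(u>295)&(u<350)&(v>135)&(v<162)&(Z>.06)&(Z<.11);q=np.c_[L[m][:,:2],Z[m]]
print('clip',q.min(0).round(4),q.max(0).round(4))
for z in np.arange(.074,.1,.003):
    k=q[(q[:,2]>=z)&(q[:,2]<z+.003)]
    if len(k):print(round(z,3),len(k),k.min(0).round(4),k.max(0).round(4))
m=(u>290)&(u<355)&(v>155)&(v<285)&(L[...,2]>.018)&(L[...,2]<.028);k=L[m];print('cart',k.min(0),k.max(0))
m=(u>270)&(u<380)&(v>110)&(v<340)&(Z>.034)&(Z<.047);print('carriage top/seat',np.histogram(Z[m],bins=np.arange(.03,.05,.001)))
E
```

```text
stud [ 0.0433 -0.0447  0.1367] 142
stud [0.0434 0.0466 0.1366] 143
stud [-0.0458 -0.0447  0.1366] 121
stud [-0.0461  0.0464  0.1366] 115
clip [ 0.0597 -0.0111  0.0801] [0.0739 0.0129 0.0975]
0.08 54 [ 0.0597 -0.0111  0.0801] [0.0646 0.0129 0.083 ]
0.083 277 [ 0.0599 -0.011   0.0831] [0.0667 0.0128 0.086 ]
0.086 113 [ 0.0634 -0.0107  0.086 ] [0.0687 0.0127 0.089 ]
0.089 111 [ 0.0674 -0.0107  0.089 ] [0.0707 0.0125 0.092 ]
0.092 145 [ 0.0695 -0.011   0.092 ] [0.0739 0.0129 0.095 ]
0.095 94 [ 0.0714 -0.011   0.095 ] [0.0739 0.0129 0.0975]
cart [ 0.00623468 -0.01336704  0.01800519] [0.06385801 0.01680171 0.02796358]
carriage top/seat (array([ 0,  0,  0,  0, 47,  7, 41, 46, 20,  9, 14,  8,  7,  5, 10, 11,  8,
        0,  0,  0]), array([0.03 , 0.031, 0.032, 0.033, 0.034, 0.035, 0.036, 0.037, 0.038,
       0.039, 0.04 , 0.041, 0.042, 0.043, 0.044, 0.045, 0.046, 0.047,
       0.048, 0.049, 0.05 ]))
```

Aligned within 1 mm in x and y. The lips look to be about 4 mm above lowest, so I expect contact near TCP z 0.130. Descending in stages.

```bash
python3 -m creep '[[[0,0,0.3],0,0],[[0,0,0.6],0,0],[[0,0,0.75],0,0],[[0,0,0.75],0,0]]'
python3 -m creep '[[[0,0,0.1],0,0],[[0,0,0.2],0,0],[[0,0,0.3],0,0],[[0,0,0.35],0,0],[[0,0,0.35],0,0],[[0,0,0.35],0,0]]'
python3 - <<'E'
from h import *
o=obs();print(o['force'],o['moment'],o['ee_pos'],o['eef_rot'])
E
```

```text
time_s: 9.7
ee_pos: [0.5642, 0.1899, 0.1624]
eef_rot: [-3.142, -0.001, -2.819]
force: [-0.1, -0.4, -1.5]
grip_width: 0.0159
time_s: 10.3
ee_pos: [0.5645, 0.191, 0.1456]
eef_rot: [-3.142, 0.0, -2.818]
force: [0.4, 1.0, -1.8]
grip_width: 0.0157
[ 0.37370662  0.95322746 -1.78711524] [0.06411213 0.00675562 0.01651347] [0.56446622 0.19101922 0.14555815] [-3.14158154e+00  1.28567907e-04 -2.81781826e+00]
```

```bash
python3 -m creep '[[[0,0,0.06],0,0],[[0,0,0.12],0,0],[[0,0,0.18],0,0],[[0,0,0.2],0,0],[[0,0,0.2],0,0]]'
python3 -m creep '[[[0,0,0.03],0,0],[[0,0,0.06],0,0],[[0,0,0.06],0,0]]'
python3 -m creep '[[[0,0,0.03],0,0],[[0,0,0.06],0,0],[[0,0,0.06],0,0]]'
```

```text
time_s: 10.8
ee_pos: [0.5644, 0.191, 0.1352]
eef_rot: [3.142, -0.0, -2.818]
force: [0.5, -0.6, -1.8]
grip_width: 0.0157
time_s: 11.1
ee_pos: [0.5645, 0.191, 0.1324]
eef_rot: [-3.142, 0.0, -2.818]
force: [0.8, 0.2, -1.9]
grip_width: 0.016
time_s: 11.4
ee_pos: [0.5647, 0.1911, 0.13]
eef_rot: [-3.142, 0.001, -2.818]
force: [-0.5, -0.5, 3.0]
grip_width: 0.0157
```

Contact is at TCP z ≈ 0.130, as predicted, with the force up about 5 N. On with small steps.

```bash
python3 -m creep '[[[0,0,0.02],0,0],[[0,0,0.04],0,0],[[0,0,0.04],0,0]]'
python3 -m creep '[[[0,0,0.02],0,0],[[0,0,0.04],0,0],[[0,0,0.04],0,0]]'
```

```text
time_s: 11.7
ee_pos: [0.5648, 0.1911, 0.1283]
eef_rot: [-3.141, 0.002, -2.818]
force: [-1.5, -0.5, 6.6]
grip_width: 0.0155
time_s: 12.0
ee_pos: [0.565, 0.1911, 0.1266]
eef_rot: [-3.141, 0.002, -2.818]
force: [-1.7, -0.3, 9.3]
grip_width: 0.0158
```

```bash
python3 -m creep '[[[0,0,0.02],0,0],[[0,0,0.04],0,0],[[0,0,0.04],0,0]]'
python3 - <<'E'
from h import *
o=obs();print(o['force'],o['moment'],o['ee_pos'],o['eef_rot'])
E
```

```text
time_s: 12.3
ee_pos: [0.5651, 0.1912, 0.1249]
eef_rot: [-3.141, 0.003, -2.818]
force: [-1.4, -0.1, 11.1]
grip_width: 0.0154
[-1.40787003 -0.11608762 11.06742478] [-0.03895958  0.11338867  0.00773336] [0.56513203 0.19115697 0.12489072] [-3.14142746e+00  2.75003552e-03 -2.81789404e+00]
```

```bash
python3 -m creep '[[[0,0,0.02],0,0],[[0,0,0.02],0,0]]'
python3 -m creep '[[[0,0,0.02],0,0],[[0,0,0.02],0,0]]'
```

```text
time_s: 12.5
ee_pos: [0.5652, 0.1912, 0.1241]
eef_rot: [-3.141, 0.003, -2.818]
force: [-1.4, -0.7, 11.9]
grip_width: 0.0156
time_s: 12.7
ee_pos: [0.5652, 0.1912, 0.123]
eef_rot: [-3.141, 0.003, -2.818]
force: [-1.3, -0.7, 11.5]
grip_width: 0.0156
```

```bash
python3 -m creep '[[[0,0,0.02],0,0],[[0,0,0.02],0,0]]'
python3 - <<'E'
from h import *
o=obs();print(o['force'],o['moment'],o['ee_pos'],o['eef_rot'])
E
```

```text
time_s: 12.9
ee_pos: [0.5649, 0.1911, 0.1213]
eef_rot: [-3.141, 0.002, -2.818]
force: [0.2, -0.1, 6.4]
grip_width: 0.0158
[ 0.20616157 -0.05870805  6.35686609] [ 0.0025749   0.1253286  -0.04113428] [0.56485019 0.19105846 0.1213495 ] [-3.14146419e+00  1.67850831e-03 -2.81787760e+00]
```

One clip has reached the upright face and the force has fallen. Continuing.

```bash
python3 -m creep '[[[0,0,0.02],0,0],[[0,0,0.02],0,0]]'
python3 -m creep '[[[0,0,0.02],0,0],[[0,0,0.04],0,0],[[0,0,0.04],0,0]]'
```

```text
time_s: 13.1
ee_pos: [0.5648, 0.1911, 0.1201]
eef_rot: [-3.141, 0.001, -2.818]
force: [-0.1, -0.2, 6.5]
grip_width: 0.0154
time_s: 13.4
ee_pos: [0.5647, 0.1911, 0.118]
eef_rot: [-3.141, 0.001, -2.818]
force: [-0.9, -0.2, 5.4]
grip_width: 0.0158
```

```bash
python3 -m creep '[[[0,0,0.02],0,0],[[0,0,0.04],0,0],[[0,0,0.04],0,0]]'
python3 -m creep '[[[0,0,0.02],0,0],[[0,0,0.04],0,0],[[0,0,0.04],0,0]]'
```

```text
time_s: 13.7
ee_pos: [0.5647, 0.191, 0.116]
eef_rot: [-3.141, 0.001, -2.818]
force: [0.0, 0.3, 4.5]
grip_width: 0.0159
time_s: 14.0
ee_pos: [0.5648, 0.191, 0.1141]
eef_rot: [-3.141, 0.001, -2.818]
force: [-0.4, -0.5, 5.5]
grip_width: 0.0158
```

```bash
python3 -m creep '[[[0,0,0.02],0,0],[[0,0,0.04],0,0],[[0,0,0.06],0,0],[[0,0,0.08],0,0],[[0,0,0.08],0,0]]'
python3 -m creep '[[[0,0,0.02],0,0],[[0,0,0.04],0,0],[[0,0,0.06],0,0],[[0,0,0.06],0,0]]'
python3 - <<'E'
from h import *
o=obs();T=toolT(o);print(o['moment'])
w=shot('wrist','w6');P=cloud(w)
L=(P-T[:3,3])@T[:3,:3]
v,u=np.mgrid[0:480,0:640]
m=(u>290)&(u<355)&(v>150)&(v<290)&(L[...,2]>.014)&(L[...,2]<.028);k=L[m];print('cart',k.min(0),k.max(0),np.median(k[:,2]))
E
```

```text
time_s: 14.5
ee_pos: [0.5648, 0.191, 0.11]
eef_rot: [-3.141, 0.001, -2.818]
force: [-0.2, 0.4, 5.4]
grip_width: 0.0166
time_s: 14.9
ee_pos: [0.5647, 0.191, 0.107]
eef_rot: [-3.141, 0.001, -2.818]
force: [-0.5, -0.9, 5.5]
grip_width: 0.0155
[ 0.01132593  0.03822532 -0.032723  ]
cart [ 0.0060696  -0.0141857   0.01400099] [0.06930133 0.01619929 0.02793106] 0.02285396665749147
```

View pics/w6.png

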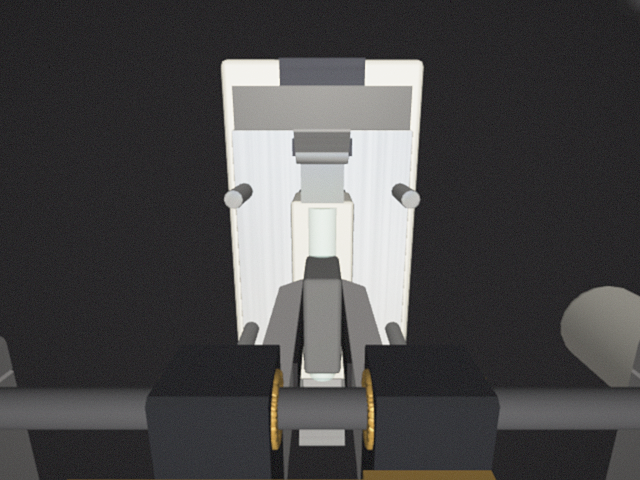

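The cartridge is level and hasn't slipped. The near clip's lip at (322,158) rides on the end face, which spans columns 301 to 344. Feeling for the snap in 1 mm steps.

```bash
python3 -m creep '[[[0,0,0.02],0,0],[[0,0,0.04],0,0],[[0,0,0.06],0,0],[[0,0,0.06],0,0]]'
python3 -m creep '[[[0,0,0.02],0,0],[[0,0,0.02],0,0]]'
python3 -m creep '[[[0,0,0.02],0,0],[[0,0,0.02],0,0]]'
```

```text
time_s: 15.35
ee_pos: [0.5646, 0.191, 0.1038]
eef_rot: [-3.142, 0.001, -2.818]
force: [-0.4, 0.2, 3.7]
grip_width: 0.0158
time_s: 15.55
ee_pos: [0.5642, 0.1909, 0.102]
eef_rot: [3.142, -0.001, -2.818]
force: [0.3, -0.2, -4.0]
grip_width: 0.0158
time_s: 15.75
ee_pos: [0.564, 0.1909, 0.1006]
eef_rot: [3.141, -0.001, -2.818]
force: [1.4, 0.2, -6.5]
grip_width: 0.0157
```

```bash
python3 -m creep '[[[0,0,0.02],0,0],[[0,0,0.02],0,0]]'
```

```text
time_s: 15.95
ee_pos: [0.5642, 0.1909, 0.1]
eef_rot: [3.142, -0.001, -2.818]
force: [-0.3, 0.2, -6.2]
grip_width: 0.0155
```

The force has dropped below baseline, so the lips have gone over the top edges and are pulling down. Pressing on gently until I feel the seat.

```bash
python3 -m creep '[[[0,0,0.02],0,0],[[0,0,0.02],0,0]]'
python3 -m creep '[[[0,0,0.02],0,0],[[0,0,0.02],0,0]]'
```

```text
time_s: 16.15
ee_pos: [0.5645, 0.191, 0.0995]
eef_rot: [-3.142, 0.0, -2.818]
force: [-0.3, 0.6, -2.2]
grip_width: 0.0156
time_s: 16.35
ee_pos: [0.5646, 0.191, 0.0988]
eef_rot: [-3.142, 0.001, -2.818]
force: [-0.0, -0.2, 0.4]
grip_width: 0.0158
```

```bash
python3 -m creep '[[[0,0,0.01],0,0],[[0,0,0.01],0,0]]'
python3 - <<'E'
from h import *
o=obs();T=toolT(o);print(o['moment'])
w=shot('wrist','w7');P=cloud(w)
s=shot('scene','s7')
E
```

```text
time_s: 16.55
ee_pos: [0.5646, 0.191, 0.0982]
eef_rot: [-3.142, 0.001, -2.818]
force: [-0.2, -0.2, 2.2]
grip_width: 0.0157
[ 0.04318762  0.1469616  -0.01325347]
```

View pics/w7.png

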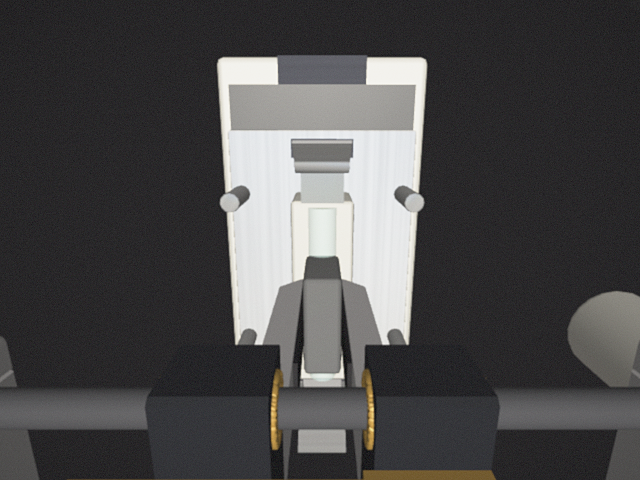

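View pics/s7.png

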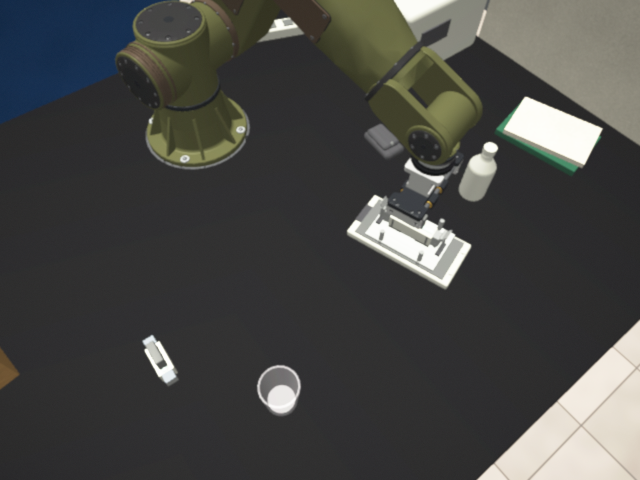

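The near clip's lip (322,165) now lies over the cartridge end. I'll press a little more to confirm it is home.

```bash
python3 -m creep '[[[0,0,0.02],0,0],[[0,0,0.02],0,0]]'
python3 -m creep '[[[0,0,0.01],0,0],[[0,0,0.01],0,0]]'
```

```text
time_s: 16.85
ee_pos: [0.5646, 0.191, 0.0973]
eef_rot: [-3.142, 0.001, -2.818]
force: [-1.0, -0.0, 4.9]
grip_width: 0.0156
time_s: 17.05
ee_pos: [0.5647, 0.191, 0.0972]
eef_rot: [-3.142, 0.001, -2.818]
force: [-3.0, -0.6, 9.1]
grip_width: 0.0158
```

```bash
python3 -m creep '[[[0,0,0.01],0,0],[[0,0,0.01],0,0]]'
python3 - <<'E'
from h import *
print(obs()['moment'],obs()['force'])
E
```

```text
time_s: 17.25
ee_pos: [0.5647, 0.1911, 0.0972]
eef_rot: [-3.141, 0.001, -2.818]
force: [-4.8, -1.1, 14.0]
grip_width: 0.016
[-0.25098028  1.02512197  0.06249019] [-4.82373116 -1.059465   14.00799988]
```

The seat is hard at TCP z 0.0972, with a net load of about 16 N. Backing off the load, then releasing.

```bash
python3 -m creep '[[[0,0,-0.02],0,0],[[0,0,-0.03],0,0],[[0,0,-0.03],0,0]]'
python3 -m creep '[[[0,0,0],0,0.2],[[0,0,0],0,0.3],[[0,0,0],0,0.4],[[0,0,0],0,0.4],[[0,0,0],0,0.4],[[0,0,0],0,0.4]]'
```

```text
time_s: 17.55
ee_pos: [0.5646, 0.191, 0.0976]
eef_rot: [-3.142, 0.001, -2.818]
force: [-0.2, 0.3, 3.7]
grip_width: 0.0162
time_s: 18.15
ee_pos: [0.5644, 0.191, 0.0974]
eef_rot: [-3.142, -0.0, -2.818]
force: [-1.0, -0.3, -0.2]
grip_width: 0.0377
```

```bash
python3 -m creep '[[[0,0,-0.1],0,0.45],[[0,0,-0.4],0,0.45],[[0,0,-0.8],0,0.45],[[0,0,-1.4],0,0.45],[[0,0,-2],0,0.45],[[0,0,-2.6],0,0.45],[[0,0,-3.2],0,0.45],[[0,0,-3.6],0,0.45],[[0,0,-3.6],0,0.45],[[0,0,-3.6],0,0.45]]'
python3 - <<'E'
from h import *
w=shot('wrist','w8');P=cloud(w);s=shot('scene','s8');
yaw=np.radians(18.55);c0=np.array([.5646,.192])
R2=np.array([[np.cos(yaw),np.sin(yaw)],[-np.sin(yaw),np.cos(yaw)]])
L=(P[...,:2]-c0)@R2.T;Z=P[...,2]
for s in(1,-1):
    m=(s*L[...,0]>.052)&(s*L[...,0]<.09)&(abs(L[...,1])<.013)&(Z>.06)&(Z<.13)
    x=s*L[...,0][m];z=Z[m]
    print(s,m.sum())
    for a in np.arange(.052,.09,.002):
        k=(x>=a)&(x<a+.002)
        if k.sum():print('  x',round(a,3),k.sum(),'z',np.median(z[k]).round(4))
m=(abs(L[...,0])<.05)&(abs(L[...,1])<.02)&(Z>.06)&(Z<.13)
g=m&(Z>.1);print('grip top',np.median(Z[g]),cv2.minAreaRect((L[g]*1000).astype(np.float32)))
E
python3 -c "
import cv2
a=cv2.imread('pics/w8.png');cv2.imwrite('pics/w8z.png',cv2.resize(a[100:330,220:430],None,fx=2.6,fy=2.6,interpolation=cv2.INTER_CUBIC))"
```

```text
time_s: 19.15
ee_pos: [0.5643, 0.1909, 0.2776]
eef_rot: [-3.142, 0.0, -2.818]
force: [-0.4, -0.5, -1.0]
grip_width: 0.0422
1 741
  x 0.052 39 z 0.076
  x 0.054 40 z 0.0758
  x 0.056 40 z 0.076
  x 0.058 38 z 0.0761
  x 0.06 45 z 0.0761
  x 0.062 113 z 0.0822
  x 0.064 50 z 0.0842
  x 0.066 53 z 0.0847
  x 0.068 83 z 0.087
  x 0.07 73 z 0.0896
  x 0.072 83 z 0.0922
  x 0.074 61 z 0.0947
  x 0.076 23 z 0.0945
-1 694
  x 0.052 51 z 0.0757
  x 0.054 59 z 0.0761
  x 0.056 44 z 0.0758
  x 0.058 44 z 0.0757
  x 0.06 49 z 0.0813
  x 0.062 76 z 0.0841
  x 0.064 61 z 0.0847
  x 0.066 56 z 0.0857
  x 0.068 65 z 0.0885
  x 0.07 74 z 0.0916
  x 0.072 57 z 0.0944
  x 0.074 58 z 0.0953
grip top 0.10970260303855828 ((0.4042701721191406, -0.14746856689453125), (16.579132080078125, 43.95149230957031), 89.69353485107422)
```

View pics/w8.png

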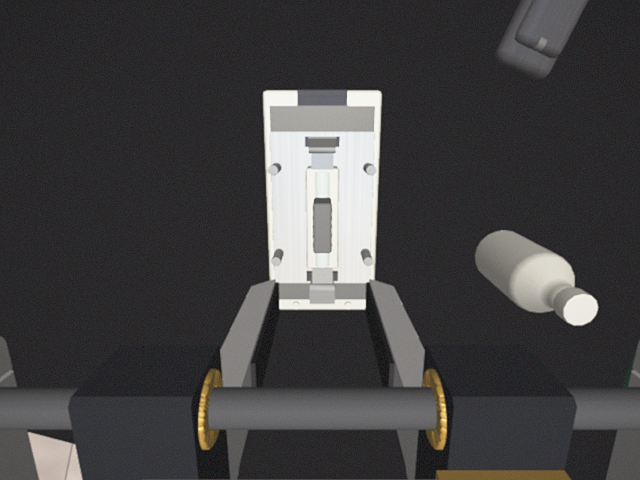

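View pics/w8z.png

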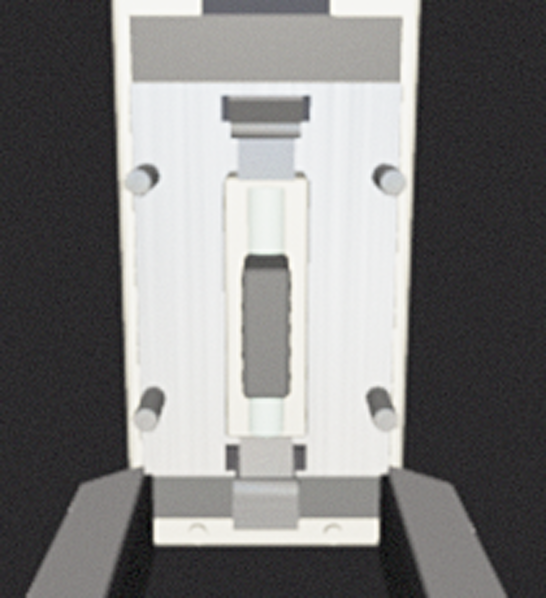

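Both lips are back at ±61 mm, their positions before spreading, and lie over the ends. The steel tops read z 0.076 at both ends, so the cartridge is level and centred. Last check on the other objects, then I'll hand in.

```bash
python3 - <<'E'
from h import *
a=load('scene0')['img'].astype(int);b=load('s8')['img'].astype(int)
d=abs(a-b).max(2)
for n,(u0,v0,u1,v1) in dict(short=(135,330,185,385),beaker=(250,360,310,420),mouse=(360,120,408,162),bottle=(455,140,500,205)).items():
    print(n,(d[v0:v1,u0:u1]>40).sum())
o=obs();print(o['time_s'],o['force'],o['joint_vel'])
E
```

```text
short 0
beaker 0
mouse 85
bottle 0
19.25 [ 0.33033595 -1.3905808   0.61186679] [ 8.20009891e-05  7.30393633e-03 -2.04486057e-03  4.70563140e-04
 -4.77934112e-04  5.28029997e-04]
```

View pics/s8.png

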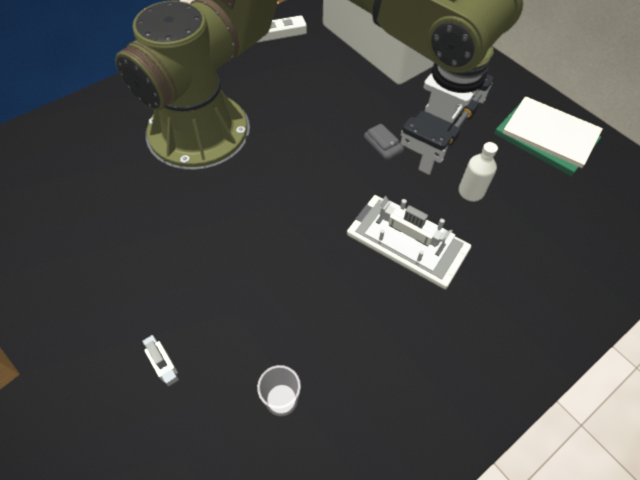

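The scene view shows the cartridge upright in the bay at (411,222) and everything else in place. The mouse-window difference is the gripper coming into that window at its right edge, (402,140). Handing in.

```bash
python3 - <<'E'
from h import *
print(ctrl.hand_in())
E
```

```text
the job is handed in; nothing more can be done
None
```

The long cartridge is in the lamp bay with both clips snapped over its ends, and the job is handed in at about 19 s. I gripped it by the grey block at 40 N, carried it over with a 35° turn and felt it down.

- **Going in:** The lips touched at TCP z 0.130. The spreading push peaked at about 14 N. It snapped at about z 0.102, and the seat went hard at z 0.0972, so the carriage sits about 5 mm above its lowest position. The highest load I read was about 16 N, at the hard seat. Forces were read only at the end of each move, so brief peaks in between were not seen.
- **Side load at the hard seat:** That last press also read 1.0 N m at the wrist and about 5 N sideways. I backed off straight away, and the sideways force was gone before I let go.
- **After release:** Both lips are back at ±61 mm, where they stood before spreading, and lie over the ends. Both end tops read z 0.076, so the cartridge is level. It is centred within about 0.5 mm, and the gripper is clear, 0.18 m above the release height.
- **Other things:** The short cartridge, beaker and bottle show no change in the scene view. The mouse window differed by 85 pixels, which I put down to the gripper reaching into that part of the picture; the mouse looks in place.

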